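# Pack the injector tray and reset the dose reminder

### The job

First stop the reminder timer by turning its knob until the pointer reads zero. Then take every auto-injector pen out of the cups and lay it flat on the floor of the wooden tray (pens beside each other, none on top of another), and stand the wide pill bottle upright in the tray too. Finally, with everything packed, turn the sleeve on the pill dispenser to 4, and leave the torch in its cup and the phone and the small bottle where they are.

Things in the scene. Friction and masses are not known exactly. Their poses are not given: they have to be found in the camera images.
- rack: wooden board 70 x 250 mm, 12 mm thick, lying on the desk (fixed), with a row of five square steel cups along its y axis, 46 mm apart (cup centres at its own y = -92, -46, 0, 46, 92 mm, x = 0). Each cup: 30 mm square inside, 36 mm outside, inner floor 15 mm and rim about 92 mm above the desk. Origin: centre of the board's underside, z up
- pen1: auto-injector pen (up to four, all alike; None when absent): square white plastic stick 22 x 22 x 160 mm with a grey cap end, 50 g, at the start standing in one of the cups with its top 175 mm above the desk. Origin: centre of its square foot (the end without the cap); its z axis runs along its length to the cap end
- pen2: auto-injector pen (up to four, all alike; None when absent): square white plastic stick 22 x 22 x 160 mm with a grey cap end, 50 g, at the start standing in one of the cups with its top 175 mm above the desk. Origin: centre of its square foot (the end without the cap); its z axis runs along its length to the cap end
- pen3: auto-injector pen (up to four, all alike; None when absent): square white plastic stick 22 x 22 x 160 mm with a grey cap end, 50 g, at the start standing in one of the cups with its top 175 mm above the desk. Origin: centre of its square foot (the end without the cap); its z axis runs along its length to the cap end
- pen4: auto-injector pen (up to four, all alike; None when absent): square white plastic stick 22 x 22 x 160 mm with a grey cap end, 50 g, at the start standing in one of the cups with its top 175 mm above the desk. Origin: centre of its square foot (the end without the cap); its z axis runs along its length to the cap end
- torch: round steel pocket torch, 24 mm diameter, 110 mm long, standing in one of the cups (top 125 mm above the desk), clearly shorter than the pens; not part of the job. Origin: centre of its foot, z along it
- tray: shallow open wooden tray (fixed), 210 mm along its x and 250 mm along its y outside, walls 5 mm thick, rim 25 mm above the desk, inner floor 5 mm above the desk. Origin: centre of its underside, z up
- bottle: wide white pill bottle, a squat cylinder of 60 mm diameter, 52 mm tall, 120 g, standing loose on the desk. Origin: centre of its foot, z up
- small_bottle: small white bottle, slim, 32 mm diameter, 55 mm tall, a bystander. Origin: centre of its foot
- phone: black phone lying flat, 150 x 72 x 9 mm, a bystander. Origin: centre of its underside, x along its length
- timer: reminder timer: low round white case (fixed), 110 mm diameter, 30 mm high, with twelve black marks round its knob; the wide long one, on the case's own +x side, is zero. Origin: centre of its underside, z up
- timer_knob (a joint): the timer's knob: where its pointer reads, in rad clockwise (seen from above) from the zero mark; 0 = zero. Range -2.8 to 2.8
- timer_grip (a point): grip point of the timer's knob, on its axis: the middle of a grey bar 60 mm long, 14 mm thick that stands from 40 to 66 mm above the desk on a round disc of 68 mm; the bar runs along this point's x axis, which turns with the knob, and a black pointer on its +x end shows the reading
- dispenser: pill dispenser: square white box (fixed) 110 x 110 mm, 40 mm high. Nine black marks in an arc round its sleeve, 30 degrees (0.524 rad) apart, numbered 0 to 8 clockwise seen from above; the wide long mark, on the box's own +x side, is 0. Origin: centre of its underside, z up
- sleeve (a joint): the dispenser's interval sleeve: where its pointer reads, in rad clockwise (seen from above) from mark 0; it clicks lightly into a detent at each mark, so mark n is at n x 0.524 rad. Range -0.1 to 4.29
- sleeve_grip (a point): grip point of the dispenser's sleeve, on its axis: a round ribbed grey sleeve of 40 mm diameter, from 46 to 88 mm above the desk, on a 68 mm flange 6 mm thick; this point's x axis turns with the sleeve and points along its black pointer
Mind the look-alikes: they are no part of the job. Leave any yellow look-alike of the pen1 alone. What is shaped like the pen2 but orange is not meant.

How it is judged:
By the outcome, as a careful person would: the job done as asked, in the order asked, and still so for the second after the job is handed in, with the robot touching nothing.
Of pen1, pen2, pen3, pen4 only 2 to 4 are there at a start; the rules pass over those that are not, and their reading is None.
At some moment in a run one of bottle may be knocked a few centimetres aside while the robot is not near it.
Once in a run the grip may slacken for a moment while it holds something.
It also fails if it takes over 210 s, if anything falls off the work surface, if the arm or the gripper's body presses on something with over 40 N, if the wrist force passes 120 N, or if a joint passes its speed limit or range.

### The arm

A 7-joint arm with a two-finger parallel gripper is mounted at the origin on the work surface. World frame = base frame: x ahead of the robot, y to its left, z up, the work surface at z = 0. Lengths are in m, angles in rad, forces in N, time in s.
With the tool pointing down it reaches from about 0.425 to 0.875 m from the base axis. Payload 4.7 kg.
Tool frame: the origin (TCP) lies at the very end of the fingers, on their centre line; the grasp point (between the pads) lies 19 mm behind it; z points along the fingers, y is the line along which they close (so a half turn about z gives the same grasp; the last joint's range is limited). The gripper opens to 85 mm and grips with 20 to 120 N. Pads are 22 mm wide; open, the fingers measure 114 mm over their backs; the gripper's body (76 mm by 85 mm) begins 54 mm behind the grasp point. The pads swing forward as they close: fully open they stand 13 mm farther back than shut.
Start: joints at [1.176, 0.321, -0.07, 1.45, 0.023, 1.371, -0.057], TCP at [0.258, -0.596, 0.231] pointing down, gripper open.
Joint ranges: [-2.86, 2.86], [-0.3, 2.09], [-1.38, 1.24], [0.06, 2.45], [-1.56, 4.7], [0.09, 2.05], [-2.69, 2.69]. Speed limits (rad/s): [2.57, 2.57, 3.14, 3.14, 3.14, 3.14, 3.14].

### API

Orientations are given as [roll, pitch, yaw] about the fixed x, y, z axes, in that order (R = Rz(yaw) Ry(pitch) Rx(roll)).
In Python, from plant import monitor, cams, manip, find_in, place_of gives the robot as it stands. The module is installed in compiled form; this text tells all that it offers.
- The arm moves only by the tool apply_moves, never from a script. Its argument "commands" is a list that holds one entry, the list of rows, each a list of 5 numbers: the opening, from 0 (shut) to 1 (fully open), then the shift along the tool's x, y, z normalised to -1 to 1, where 1 is 0.2 m, then the turn about the tool's z normalised to -1 to 1, where 1 is 180 degrees. In form: [[[claw, x, y, z, twist], ...]]. A call has 1 to 8 rows; each row shifts and turns the commanded pose from where the row before left it, along the tool's axes as they then stand; what a row does not reach is not made up. A row lasts 1/12 s, in which the tool goes at most 41.7 mm and 7.16 degrees, less where a joint would pass 70% of its speed; a pose out of reach is approached as far as the arm can. A call with a number of a shift or a turn outside -1 to 1 is refused whole. A call with a gripper value outside its range is refused whole. The fingers move at their own pace and stop on an object; "newtons" is the grip in N (left out, the last holds). Time passes only in rows, so rows that do not move let the fingers close. It gives the time, the measured TCP pose, the force, the opening and the grip force at its end, in the units of the state.
- monitor.get_state(): the state, without advancing time (a new reading comes with each control period).
- cams.capture(name): name is "scene" or "top"; returns a dict with "image" (480x640x3 uint8, red, green, blue), "fx", "fy", "cx", "cy" (pixels), "cam_to_world" (4x4, takes a point from camera to world coordinates). Camera axes: x right, y up, looking along -z (the intrinsics and any distortion apply to the point x, -y, -z); pixel columns grow to the right and rows downward; lengths in m; the calibration is good to about 2 mm. A picture is of the moment at which its call begins. There is no depth.
- manip.hand_in(): hands the job in; it is judged then, once.
Trained networks look in the newest picture that a camera, given by its name, has taken for a name from the list of things; names that differ only in an ending like _2 or _b are one class to them, and where a whole thing is asked for, a point or a joint stands for the part that bears it (a point fixed in the world has none). Each returns a list of dicts, best first, with "confidence" (0 to 1); they miss things now and then, are a little off and sometimes report something else, mostly with a low value. They report only what shows in the picture. A call takes as long as a camera call. They do not tell look-alikes from the thing itself.
- find_in(camera, query): "rect" ([left, top, width, height] in pixels, round what is visible of it).
- place_of(camera, query): "point" ([column, row] in pixels: a listed point, or the origin of a listed thing).
The state is a dict: "time": time; "q": joint angles; "qd": joint speeds; "joint_torque": joint torques, N m; "eef_pos": TCP position; "orientation": TCP orientation; "wrist_force": force on the tool from outside, world axes, zero at the start; "torque": the same for the moment, N m; "finger_gap": opening from 0.0 (shut) to 1.0 (fully open); "grasp_force": force on a finger pad.
Only numpy, scipy, OpenCV 4.12 (cv2) and the standard library are available. Lean on these libraries where they do the work, as an engineer would, in place of code of your own. Each camera call takes 0.05 s, during which the arm holds its last target. There are 200 camera calls.

## Working session

There is one attempt and no reset: what is moved stays moved. The work goes in short steps, Python scripts to look and compute and a tool call to move; the robot and the scene stay as the last step left them, time stands still between calls to the robot, and variables do not carry over. Pictures are saved under pics/ and viewed, at most 14 in all, crops included, and the job is handed in when it is done.

Besides the shell and the picture viewer there is one more tool, called as name([rows], argument=value, ...), one row to a line, values as JSON. apply_moves: Moves the arm, as the interface text tells. Scaled input: -1 to 1 covers 0.2 m each way for a shift and 180 degrees each way for a turn. Its arguments: {"type":"object","properties":{"commands":{"type":"array"},"newtons":{"type":"number"}},"required":["commands"]}

```bash
mkdir -p pics; ls; cat > h.py <<'E'
import numpy as np, cv2
from plant import monitor, cams, manip, find_in, place_of
def ray(c,px):
    d=np.array([(px[0]-c['cx'])/c['fx'],-(px[1]-c['cy'])/c['fy'],-1.]);T=np.array(c['cam_to_world'])
    return T[:3,3],T[:3,:3]@d
def at(c,px,z):
    o,d=ray(c,px);return o+d*(z-o[2])/d[2]
def proj(c,p):
    T=np.array(c['cam_to_world']);q=T[:3,:3].T@(np.array(p)-T[:3,3])
    return np.array([c['cx']+c['fx']*q[0]/-q[2],c['cy']-c['fy']*q[1]/-q[2]])
def save(c,n,box=None,k=1):
    im=c['image'][:,:,::-1]
    if box: l,t,w,h=box; im=im[t:t+h,l:l+w]
    cv2.imwrite('pics/'+n,cv2.resize(im,None,fx=k,fy=k,interpolation=cv2.INTER_CUBIC))
E
python3 - <<'E'
from h import *
s=monitor.get_state();print({k:np.round(v,3) for k,v in s.items()})
for n in('scene','top'):
    c=cams.capture(n);save(c,n+'0.png');print(n,[k for k in c],c['fx'],c['cx'],c['cy'],np.round(c['cam_to_world'],3).tolist())
    for q,z in(('rack',0),('pen1',.015),('torch',.015),('tray',0),('bottle',0),('small_bottle',0),('phone',0),('timer',0),('timer_grip',.053),('dispenser',0),('sleeve_grip',.067)):
        print(n,q,[(np.round(r['point']).tolist(),round(r['confidence'],2),np.round(at(c,r['point'],z),3).tolist()) for r in place_of(n,q)])
E
```

```text
pics
{'time': np.float64(0.0), 'q': array([ 1.176,  0.322, -0.07 ,  1.452,  0.023,  1.371, -0.057]), 'qd': array([-0.001,  0.001, -0.   ,  0.   ,  0.   ,  0.   ,  0.001]), 'joint_torque': array([-0.0000e+00, -4.9358e+01, -3.8200e-01, -3.1434e+01,  1.3000e-02,
        1.1000e-02,  0.0000e+00]), 'eef_pos': array([ 0.258, -0.596,  0.23 ]), 'orientation': array([-3.14 ,  0.   ,  0.409]), 'wrist_force': array([-0.092,  0.907,  0.434]), 'torque': array([-0.007,  0.018, -0.006]), 'grasp_force': np.float64(0.0), 'finger_gap': np.float64(1.0)}
scene ['image', 'fx', 'fy', 'cx', 'cy', 'cam_to_world'] 465.44008662453587 315.2757075918802 236.4997731412899 [[-0.208, -0.557, 0.804, 1.291], [0.978, -0.117, 0.171, 0.134], [-0.001, 0.823, 0.569, 0.624], [0.0, 0.0, 0.0, 1.0]]
scene rack [([455.0, 295.0], 0.98, [0.553, 0.261, 0.0])]
scene pen1 [([411.0, 324.0], 0.94, [0.665, 0.177, 0.015]), ([506.0, 341.0], 0.67, [0.674, 0.339, 0.015])]
scene torch []
scene tray [([290.0, 268.0], 0.97, [0.537, -0.083, 0.0])]
scene bottle [([393.0, 254.0], 0.67, [0.44, 0.13, 0.0]), ([288.0, 268.0], 0.47, [0.536, -0.088,
[... 929 characters left out ...]
], 0.55, [0.649, 0.18, 0.015]), ([456.0, 286.0], 0.29, [0.45, -0.372, 0.015])]
top torch [([335.0, 250.0], 0.6, [0.54, -0.09, 0.015]), ([148.0, 244.0], 0.54, [0.567, 0.35, 0.015])]
top tray [([333.0, 251.0], 0.81, [0.54, -0.087, 0.0])]
top bottle [([243.0, 296.0], 0.88, [0.439, 0.13, 0.0])]
top small_bottle [([211.0, 183.0], 0.66, [0.712, 0.204, 0.0])]
top phone [([445.0, 171.0], 0.9, [0.729, -0.365, 0.0])]
top timer [([157.0, 317.0], 0.79, [0.394, 0.331, 0.0])]
top timer_grip [([154.0, 316.0], 0.58, [0.396, 0.325, 0.053])]
top dispenser [([456.0, 286.0], 0.87, [0.45, -0.375, 0.0])]
top sleeve_grip [([462.0, 284.0], 0.6, [0.451, -0.371, 0.067]), ([334.0, 250.0], 0.6, [0.534, -0.085, 0.067])]
```

View pics/scene0.png

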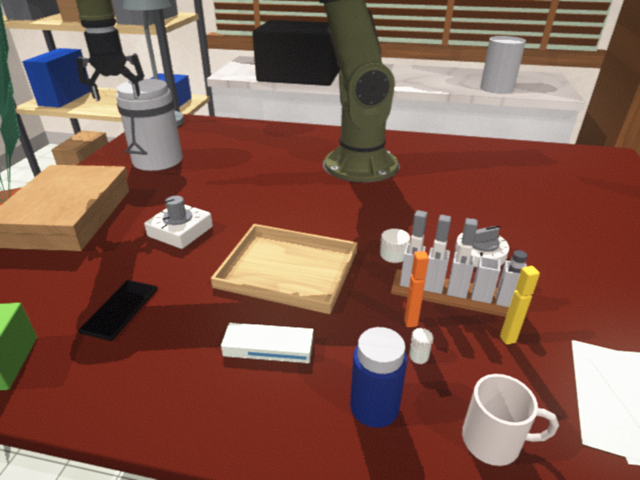

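View pics/top0.png

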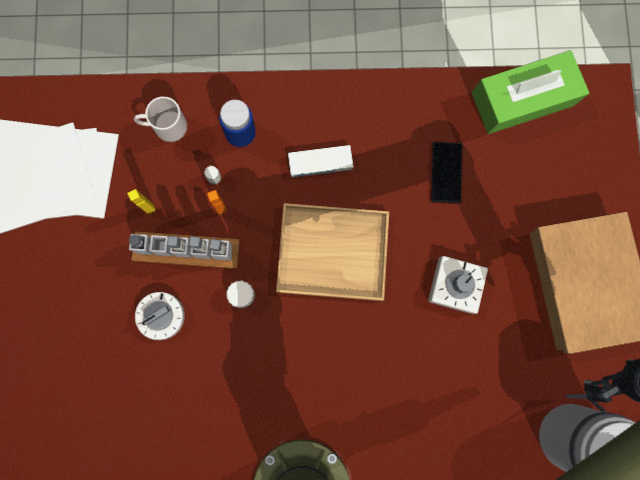

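Scene: three white/grey-capped pens at (420,225), (442,230), (469,235); torch at (518,262); orange (417,290) and yellow (520,305) look-alikes stand loose on the desk, outside the cups. In the top view the timer is at (159,316), the bottle (240,294), the tray (333,252) and the dispenser (460,285). I'll enlarge both areas.

```bash
python3 - <<'E'
from h import *
c=cams.capture('top')
a=c['image'][170:350,115:265,::-1];b=c['image'][240:330,415:505,::-1]
a=cv2.resize(a,None,fx=3,fy=3,interpolation=cv2.INTER_CUBIC);b=cv2.resize(b,(330,330),interpolation=cv2.INTER_CUBIC)
o=np.zeros((540,790,3),np.uint8);o[:540,:450]=a;o[:330,455:785]=b;cv2.imwrite('pics/c1.png',o)
c=cams.capture('scene');save(c,'c2.png',(370,190,180,170),3.5)
E
```

```text
(no output)
```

View pics/c1.png

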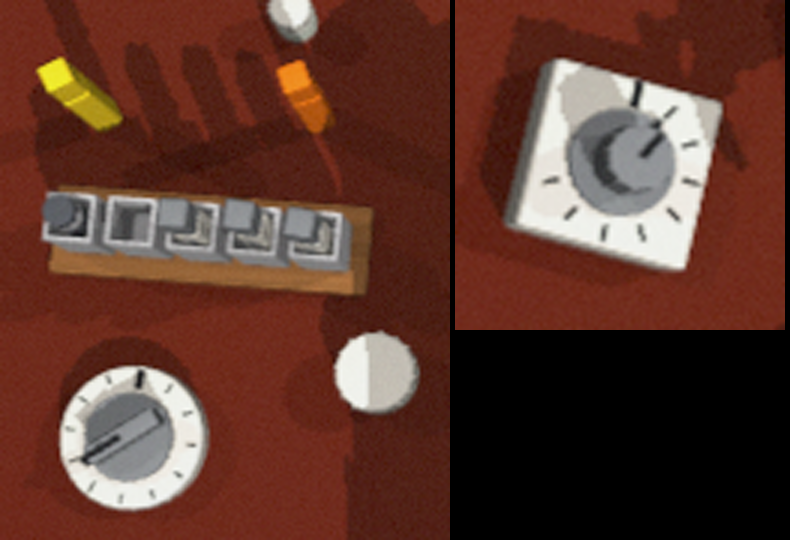

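View pics/c2.png

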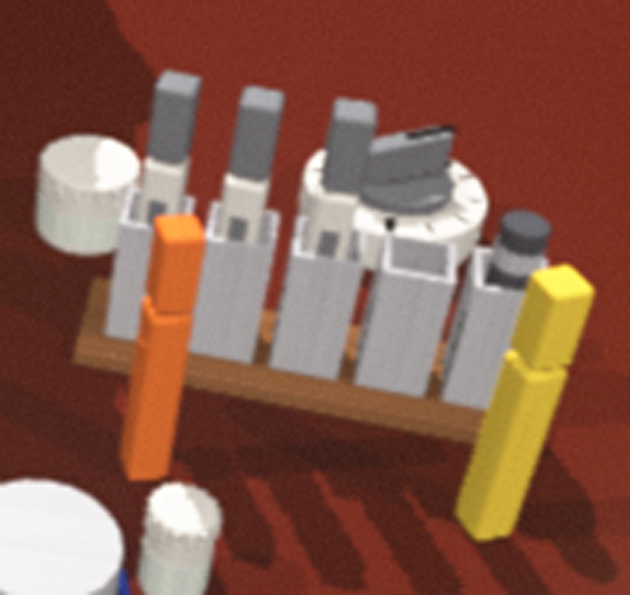

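Crop: three white pens with grey caps in adjacent cups (top caps at full-image px ≈(219,246), (196,242), (175,241)), then the empty cup and the torch. Timer pointer is at lower left, about 120° anticlockwise of the zero mark (162,296). The dispenser reads about 1. Now for the metric positions.

```bash
python3 - <<'E'
from h import *
t=cams.capture('top')
P=lambda x,y:(115+x/3,170+y/3)
Q=lambda x,y:(415+(x-455)/3.667,240+y/3.667)
def w(n,px,z,c=t): print(n,np.round(at(c,px,z)[:2],4))
w('zero',P(140,377),.03);w('tip',P(84,460),.066);w('bar other',P(159,414),.066)
for i,p in enumerate([(314,222),(241,215),(177,214)]): w('pen%d'%i,P(*p),.175)
for i,p in enumerate([(319,237),(255,230),(192,226),(131,223),(70,219)]): w('cup%d'%i,P(*p),.092)
w('torch',P(66,213),.125);w('bottle',P(377,372),.052)
for p in [(60,62),(122,122)]: w('yel',P(*p),.16 if p[0]<100 else 0)
w('orange top',P(293,77),.16)
w('m0',Q(637,93),.04);w('m8',Q(550,180),.04);w('m4',Q(675,216),.04);w('m2',Q(690,145),.04);w('m6',Q(604,233),.04);w('sleeve ptr tip',Q(661,134),.088);w('ptr in',Q(643,156),.088)
# tray inner/outer rim corners
for p in [(284,205),(389,211),(385,300),(277,293)]: w('tray',p,.025)
s=cams.capture('scene')
R=lambda x,y:(370+x/3.5,190+y/3.5)
for i,p in enumerate([(180,82),(262,97),(354,108)]): w('Spen%d'%i,R(*p),.175,s)
w('S zero',R(390,224),.03,s);w('S tip',R(454,128),.066,s);w('S bar in',R(372,150),.066,s)
g=[r for r in place_of('scene','timer_grip')+place_of('top','timer_grip')];print([(r['point'],r['confidence']) for r in g])
# circle fits
def blob(c,box,f):
    l,T,W,H=box;im=c['image'][T:T+H,l:l+W].astype(int);m=f(im).astype(np.uint8)
    cs=max(cv2.findContours(m,0,1)[0],key=cv2.contourArea);return cs.reshape(-1,2)+[l,T]
white=lambda im:(im.min(2)>110)
k=blob(t,(130,285,62,62),white);e=cv2.fitEllipse(k.astype(np.float32));print('timer',e);w('timer c',e[0],.028)
k=blob(t,(222,276,38,38),white);e=cv2.fitEllipse(k.astype(np.float32));print('bottle',e);w('bottle c',e[0],.048)
k=blob(t,(425,250,70,70),white);e=cv2.minAreaRect(k.astype(np.float32));print('disp',e);w('disp c',e[0],.038)
E
```

```text
zero [0.4422 0.3141]
tip [0.3796 0.3474]
bar other [0.4124 0.2918]
pen0 [0.5397 0.1618]
pen1 [0.5458 0.2128]
pen2 [0.5476 0.2576]
cup0 [0.5396 0.1684]
cup1 [0.546  0.2159]
cup2 [0.5501 0.2628]
cup3 [0.5534 0.3082]
cup4 [0.5575 0.3537]
torch [0.5573 0.3482]
bottle [0.4405 0.1298]
yel [0.6617 0.3449]
yel [0.648  0.3367]
orange top [0.6469 0.1781]
m0 [ 0.4949 -0.3875]
m8 [ 0.4415 -0.3295]
m4 [ 0.4171 -0.4065]
m2 [ 0.4613 -0.4188]
m6 [ 0.4076 -0.3613]
sleeve ptr tip [ 0.4651 -0.3872]
ptr in [ 0.4521 -0.3754]
tray [0.6497 0.0275]
tray [ 0.6295 -0.2207]
tray [ 0.4201 -0.2019]
tray [0.4423 0.048 ]
Spen0 [0.5441 0.1725]
Spen1 [0.5503 0.2141]
Spen2 [0.5513 0.2597]
S zero [0.4425 0.3138]
S tip [0.3826 0.3496]
S bar in [0.4182 0.2981]
[([483.3, 234.7], 0.62)]
timer ((158.79248046875, 315.6892395019531), (47.17177963256836, 48.15208053588867), 75.15176391601562)
timer c [0.3966 0.3207]
bottle ((239.52456665039062, 293.5799865722656), (25.544681549072266, 26.116106033325195), 70.33779907226562)
bottle c [0.4418 0.1328]
disp ((459.3185119628906, 284.7093811035156), (48.733028411865234, 48.5753173828125), 14.349332809448242)
disp c [ 0.4506 -0.373 ]
```

```bash
cat >> h.py <<'E'
def plan(*wps,step=.034,ang=6.5):
    """wps (x,y,z,yaw deg) or None entries to keep; prints n identical rows [x,y,z,twist] per leg"""
    s=monitor.get_state();p=np.array(s['eef_pos'],float);y=np.degrees(s['orientation'][2])
    print('at',np.round(p,4),round(y,2),'q7',round(s['q'][6],2),'gap',round(float(s['finger_gap']),3),'F',round(float(s['grasp_force']),1),'w',np.round(s['wrist_force'],1),'t',round(float(s['time']),1))
    for w in wps:
        t=np.array([p[i] if w[i] is None else w[i] for i in range(3)]);d=t-p
        n=int(np.ceil(max(np.linalg.norm(d)/step,1e-9)))
        if np.linalg.norm(d)>2e-4:
            c,si=np.cos(np.radians(y)),np.sin(np.radians(y))
            u=np.array([c*d[0]+si*d[1],si*d[0]-c*d[1],-d[2]])/.2
            r=np.round(u/n,3);p=p+np.array([c*r[0]+si*r[1],si*r[0]-c*r[1],-r[2]])*n*.2
            print(n,'x',r.tolist()+[0],'| total',np.round(u,3))
        if len(w)>3 and w[3] is not None:
            a=-(w[3]-y);n=int(np.ceil(abs(a)/ang))
            if n: r=round(a/180/n,4);y-=r*180*n;print(n,'x twist',r)
E
python3 -c "
from h import *
plan((.5,-.25,.23),(.3965,.3205,.23,120.5),(.3965,.3205,.06))"
```

```text
at [ 0.2583 -0.5965  0.2313] 23.42 q7 -0.06 gap 0.999 F 0.0 w [ 0.8 -0.7 -0.3] t 1.5
13 x [0.138, -0.085, 0.001, 0] | total [ 1.797 -1.109  0.007]
18 x [0.037, -0.157, -0.0, 0] | total [ 0.662 -2.828 -0.006]
15 x twist -0.036
5 x [0.0, -0.001, 0.169, 0] | total [ 0.002 -0.003  0.844]
```

apply_moves([
  [[0.6,0.138,-0.085,0,0],[0.6,0.138,-0.085,0,0],[0.6,0.138,-0.085,0,0],[0.6,0.138,-0.085,0,0],[0.6,0.138,-0.085,0,0],[0.6,0.138,-0.085,0,0],[0.6,0.138,-0.085,0,0],[0.6,0.138,-0.085,0,0]],
], newtons=40)

```text
time: 2.17
eef_pos: [0.4076, -0.3825, 0.2316]
orientation: [3.141, -0.0, 0.409]
wrist_force: [-0.0, 0.2, 0.1]
finger_gap: 0.599
grasp_force: 0.0
```

apply_moves([
  [[0.6,0.138,-0.085,0,0],[0.6,0.138,-0.085,0,0],[0.6,0.138,-0.085,0,0],[0.6,0.138,-0.085,0,0],[0.6,0.138,-0.085,0,0],[0.6,0.037,-0.157,0,0],[0.6,0.037,-0.157,0,0],[0.6,0.037,-0.157,0,0]],
])

```text
time: 2.83
eef_pos: [0.4826, -0.1541, 0.2312]
orientation: [-3.141, 0.0, 0.409]
wrist_force: [0.8, 1.3, 0.8]
finger_gap: 0.599
grasp_force: 0.0
```

apply_moves([
  [[0.6,0.037,-0.157,0,0],[0.6,0.037,-0.157,0,0],[0.6,0.037,-0.157,0,0],[0.6,0.037,-0.157,0,0],[0.6,0.037,-0.157,0,0],[0.6,0.037,-0.157,0,0],[0.6,0.037,-0.157,0,0],[0.6,0.037,-0.157,0,0]],
])

```text
time: 3.5
eef_pos: [0.4367, 0.0997, 0.2316]
orientation: [3.141, -0.001, 0.409]
wrist_force: [1.2, -0.4, -0.2]
finger_gap: 0.601
grasp_force: 0.0
```

apply_moves([
  [[0.6,0.037,-0.157,0,0],[0.6,0.037,-0.157,0,0],[0.6,0.037,-0.157,0,0],[0.6,0.037,-0.157,0,0],[0.6,0.037,-0.157,0,0],[0.6,0.037,-0.157,0,0],[0.6,0.037,-0.157,0,0],[0.6,0,0,0,-0.036]],
])

```text
time: 4.17
eef_pos: [0.3941, 0.3276, 0.232]
orientation: [-3.137, -0.002, 0.529]
wrist_force: [-1.0, -0.6, -0.9]
finger_gap: 0.599
grasp_force: 0.0
```

apply_moves([
  [[0.6,0,0,0,-0.036],[0.6,0,0,0,-0.036],[0.6,0,0,0,-0.036],[0.6,0,0,0,-0.036],[0.6,0,0,0,-0.036],[0.6,0,0,0,-0.036],[0.6,0,0,0,-0.036],[0.6,0,0,0,-0.036]],
])

```text
time: 4.83
eef_pos: [0.3973, 0.3205, 0.2314]
orientation: [3.141, 0.0, 1.432]
wrist_force: [-0.3, 0.0, -0.0]
finger_gap: 0.599
grasp_force: 0.0
```

apply_moves([
  [[0.6,0,0,0,-0.036],[0.6,0,0,0,-0.036],[0.6,0,0,0,-0.036],[0.6,0,0,0,-0.036],[0.6,0,0,0,-0.036],[0.6,0,0,0,-0.036],[0.6,0,0,0,0],[0.6,0,0,0,0]],
])

```text
time: 5.5
eef_pos: [0.3973, 0.3205, 0.2313]
orientation: [3.141, 0.0, 2.102]
wrist_force: [0.3, 0.3, -0.4]
finger_gap: 0.597
grasp_force: 0.0
```

```bash
python3 -c "
from h import *
plan((.3965,.3205,.23,120.5),(.3965,.3205,.1),(None,None,.047))
"
```

```text
at [0.3973 0.3205 0.2313] 120.43 q7 -0.28 gap 0.597 F 0.0 w [ 0.3  0.3 -0.4] t 5.5
1 x [0.002, -0.003, 0.007, 0] | total [ 0.002 -0.003  0.007]
1 x twist -0.0004
4 x [0.0, -0.0, 0.162, 0] | total [ 0.   -0.    0.65]
2 x [0.0, 0.0, 0.133, 0] | total [0.    0.    0.267]
```

apply_moves([
  [[0.6,0,-0.003,0.162,0],[0.6,0,0,0.162,0],[0.6,0,0,0.162,0],[0.6,0,0,0.162,0],[0.6,0,0,0.133,0],[0.6,0,0,0.133,0],[0.6,0,0,0,0],[0.0,0,0,0,0]],
])

```text
time: 6.17
eef_pos: [0.3958, 0.3199, 0.0479]
orientation: [-3.139, -0.001, 2.104]
wrist_force: [-0.8, 0.9, 1.0]
finger_gap: 0.474
grasp_force: 0.0
```

apply_moves([
  [[0.0,0,0,0,0],[0.0,0,0,0,0],[0.0,0,0,0,0],[0.0,0,0,0,0],[0.0,0,0,0,0],[0.0,0,0,0,0]],
])

```text
time: 6.67
eef_pos: [0.3976, 0.321, 0.0506]
orientation: [3.139, 0.001, 2.105]
wrist_force: [-2.9, -0.7, 6.8]
finger_gap: 0.152
grasp_force: 40.0
```

```bash
python3 -c "
from h import *
plan((None,None,None,-8.1))
c=cams.capture('scene');save(c,'t1.png',(400,170,160,120),4)
"
```

```text
at [0.3976 0.321  0.0506] 120.58 q7 -0.49 gap 0.152 F 40.0 w [-2.9 -0.7  6.8] t 6.7
20 x twist 0.0357
```

View pics/t1.png

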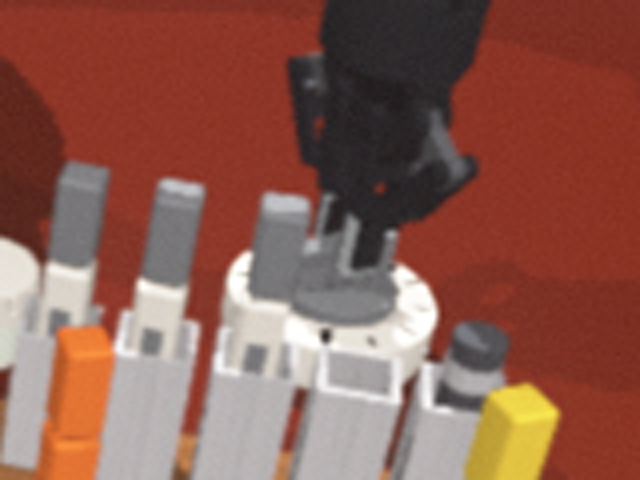

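The bar is gripped. Joint 7 could get close to its limit, so I'll turn part way and check.

apply_moves([
  [[0.0,0,0,-0.015,0],[0.0,0,0,0,0.0357],[0.0,0,0,0,0.0357],[0.0,0,0,0,0.0357],[0.0,0,0,0,0.0357],[0.0,0,0,0,0.0357],[0.0,0,0,0,0.0357],[0.0,0,0,0,0.0357]],
])

```text
time: 7.38
eef_pos: [0.3985, 0.321, 0.0509]
orientation: [3.139, -0.005, 1.314]
wrist_force: [7.3, 6.2, -21.2]
finger_gap: 0.151
grasp_force: 42.1
```

apply_moves([
  [[0.0,0,0,0,0.0357],[0.0,0,0,0,0.0357],[0.0,0,0,0,0.0357],[0.0,0,0,0,0.0357],[0.0,0,0,0,0.0357],[0.0,0,0,0,0.0357],[0.0,0,0,0,0],[0.0,0,0,0,0]],
])

```text
time: 8.05
eef_pos: [0.3992, 0.3206, 0.0509]
orientation: [3.142, -0.006, 0.646]
wrist_force: [9.4, 4.6, -20.6]
finger_gap: 0.147
grasp_force: 42.1
```

```bash
python3 -c "
from h import *
print(np.round(monitor.get_state()['q'],2),monitor.get_state()['torque'])
plan((None,None,None,-8.1))
"
```

```text
[-0.05  0.28 -0.75  1.97  0.23  0.97 -1.84] [ 1.0655412  -1.97888819 -0.02513146]
at [0.3992 0.3206 0.0509] 37.0 q7 -1.84 gap 0.147 F 42.1 w [  9.4   4.6 -20.6] t 8.1
7 x twist 0.0358
```

apply_moves([
  [[0.0,0,0,0.01,0.0358],[0.0,0,0,0,0.0358],[0.0,0,0,0,0.0358],[0.0,0,0,0,0.0358],[0.0,0,0,0,0.0358],[0.0,0,0,0,0.0358],[0.0,0,0,0,0],[0.0,0,0,0,0]],
])

```text
time: 8.72
eef_pos: [0.3995, 0.3198, 0.0507]
orientation: [-3.141, -0.005, -0.028]
wrist_force: [4.2, -1.4, -2.5]
finger_gap: 0.151
grasp_force: 44.2
```

```bash
python3 -c "
from h import *
plan((None,None,None,-8.1))
"
```

```text
at [0.3995 0.3198 0.0507] -1.63 q7 -2.48 gap 0.151 F 44.2 w [ 4.2 -1.4 -2.5] t 8.7
1 x twist 0.036
```

apply_moves([
  [[0.0,0,0,0,0.018],[0.0,0,0,0,0.018],[0.0,0,0,0,0],[0.0,0,0,0,0],[0.5,0,0,0,0],[0.5,0,0,0,0],[0.5,0,0,0,0],[0.5,0,0,-0.15,0]],
])

```text
time: 9.38
eef_pos: [0.3933, 0.3178, 0.0755]
orientation: [3.136, 0.008, -0.14]
wrist_force: [-0.6, -1.4, -0.1]
finger_gap: 0.498
grasp_force: 0.0
```

apply_moves([
  [[0.5,0,0,-0.17,0],[0.5,0,0,-0.17,0],[0.5,0,0,-0.17,0],[0.5,0,0,-0.17,0],[0.5,0,0,-0.17,0],[0.5,0.1,0.13,0,0],[0.5,0.1,0.13,0,0],[0.5,0.1,0.13,0,0]],
])

```text
time: 10.05
eef_pos: [0.4455, 0.2346, 0.2508]
orientation: [-3.141, -0.002, -0.138]
wrist_force: [-0.1, -0.5, -0.9]
finger_gap: 0.494
grasp_force: 0.0
```

```bash
python3 -c "
from h import *
t=cams.capture('top');save(t,'t2.png',(120,220,140,120),5)
plan((.5,.22,.3,))
"
```

```text
at [0.4497 0.2263 0.25  ] -8.5 q7 -2.25 gap 0.5 F 0.0 w [ 3.6 -4.9 -0.3] t 10.1
3 x [0.085, -0.002, -0.083, 0] | total [ 0.254 -0.006 -0.25 ]
```

View pics/t2.png

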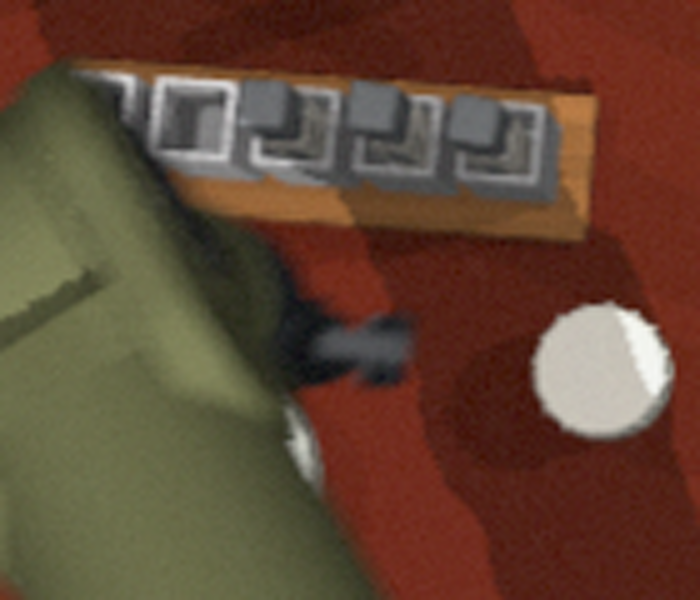

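apply_moves([
  [[0.5,0.06,0.17,-0.08,0],[0.5,0.06,0.17,-0.08,0],[0.5,0.06,0.17,-0.08,0],[0.5,0.06,0.17,0,0],[0.5,0.0,0.17,0,0],[0.5,0.0,0.17,0,-0.037],[0.5,0,0,0,-0.037],[0.5,0,0,0,-0.037]],
])

```text
time: 10.77
eef_pos: [0.464, 0.0248, 0.2977]
orientation: [3.142, -0.0, 0.206]
wrist_force: [0.7, 1.2, 0.2]
finger_gap: 0.497
grasp_force: 0.0
```

apply_moves([
  [[0.5,0,0,0,-0.037],[0.5,0,0,0,-0.037],[0.5,0,0,0,-0.037],[0.5,0,0,0,-0.037],[0.5,0,0,0,-0.037],[0.5,0,0,0,-0.037],[0.5,0,0,0,-0.037],[0.5,0,0,0,-0.037]],
])

```text
time: 11.43
eef_pos: [0.4641, 0.0275, 0.2976]
orientation: [-3.141, -0.0, 1.142]
wrist_force: [0.3, 0.1, -0.4]
finger_gap: 0.501
grasp_force: 0.0
```

```bash
python3 - <<'E'
from h import *
t=cams.capture('top');save(t,'t3.png',(120,215,150,135),5)
for i,p in enumerate([(478,120),(376,106),(270,105)]): print(i,np.round(at(t,(120+p[0]/5,220+p[1]/5),.175)[:2],4))
plan((None,None,None,84.5))
E
```

```text
0 [0.5399 0.1703]
1 [0.5468 0.2131]
2 [0.5483 0.2576]
at [0.4641 0.0275 0.2976] 65.7 q7 -0.52 gap 0.5 F 0.0 w [-0.3 -0.4  0.2] t 11.5
3 x twist -0.0348
```

View pics/t3.png

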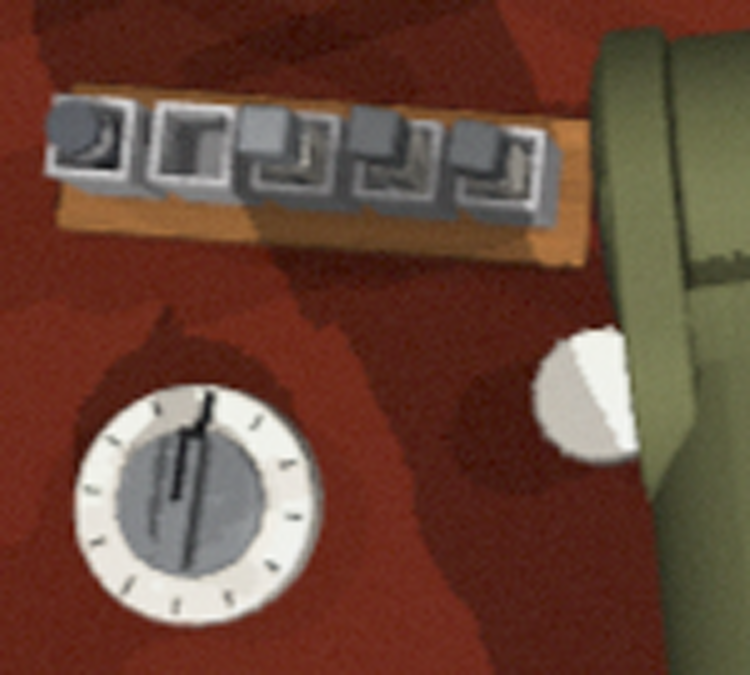

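Timer: pointer tip (190,430) lines up with the wide mark (205,410), so it reads zero. Next, the first pen.

```bash
python3 - <<'E'
from h import *
plan((None,None,None,84.5),(.542,.171,.25),(None,None,.131))
E
```

```text
at [0.4641 0.0275 0.2976] 65.7 q7 -0.52 gap 0.5 F 0.0 w [-0.3 -0.4  0.2] t 11.5
3 x twist -0.0348
6 x [0.125, 0.053, 0.04, 0] | total [0.751 0.319 0.238]
4 x [0.0, 0.0, 0.148, 0] | total [0.    0.    0.593]
```

apply_moves([
  [[0.6,0,0,0,-0.0348],[0.6,0,0,0,-0.0348],[0.6,0,0,0,-0.0348],[0.6,0.15,0.064,0.048,0],[0.6,0.15,0.064,0.048,0],[0.6,0.15,0.064,0.048,0],[0.6,0.15,0.064,0.048,0],[0.6,0.151,0.063,0.046,0]],
])

```text
time: 12.15
eef_pos: [0.5443, 0.1711, 0.2496]
orientation: [3.141, -0.0, 1.46]
wrist_force: [-0.0, -0.5, -0.3]
finger_gap: 0.602
grasp_force: 0.0
```

apply_moves([
  [[0.6,0,0,0.148,0],[0.6,0,0,0.148,0],[0.6,0,0,0.148,0],[0.6,0,0,0.148,0],[0.6,0,0,0,0],[0.0,0,0,0,0],[0.0,0,0,0,0],[0.0,0,0,0,0]],
])

```text
time: 12.82
eef_pos: [0.5455, 0.1699, 0.1341]
orientation: [3.138, -0.002, 1.462]
wrist_force: [0.5, 0.8, -0.2]
finger_gap: 0.251
grasp_force: 44.9
```

apply_moves([
  [[0.0,0,0,0,0],[0.0,0,0,0,0],[0.0,0,0,0,0]],
])

```text
time: 13.07
eef_pos: [0.5452, 0.1697, 0.1336]
orientation: [3.138, -0.001, 1.462]
wrist_force: [-0.4, 0.2, 5.8]
finger_gap: 0.258
grasp_force: 45.7
```

```bash
python3 - <<'E'
from h import *
plan((None,None,.34))
c=cams.capture('scene');save(c,'p1.png',(350,100,220,220),2.7)
E
```

```text
at [0.5452 0.1697 0.1336] 83.79 q7 -0.54 gap 0.258 F 45.7 w [-0.4  0.2  5.8] t 13.1
7 x [0.0, 0.0, -0.147, 0] | total [ 0.     0.    -1.032]
```

View pics/p1.png

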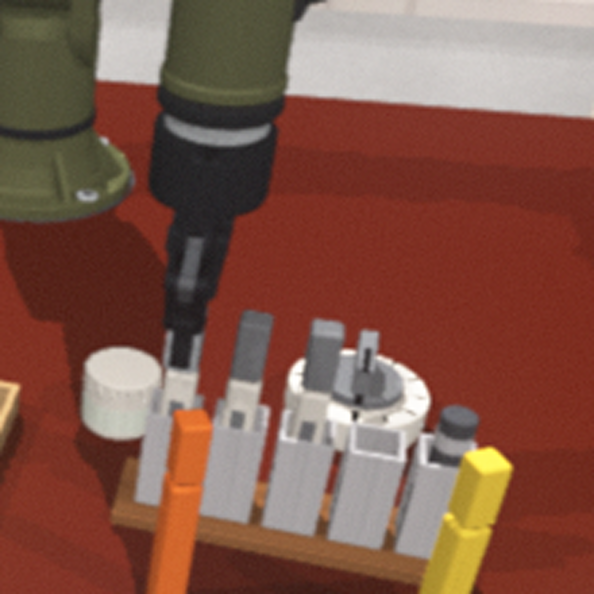

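apply_moves([
  [[0.0,0,0,-0.1,0],[0.0,0,0,-0.15,0],[0.0,0,0,-0.15,0],[0.0,0,0,-0.15,0],[0.0,0,0,-0.15,0],[0.0,0,0,-0.15,0],[0.0,0,0,0,-0.006],[0.0,0,0,0,0]],
])

```text
time: 13.78
eef_pos: [0.5448, 0.1697, 0.3038]
orientation: [3.137, -0.001, 1.482]
wrist_force: [-0.6, 0.2, -0.7]
finger_gap: 0.249
grasp_force: 45.1
```

```bash
cat >> h.py <<'E'
C=np.array([.5354,-.0868]);UX=np.array([.9962,-.0872]);UY=np.array([.0872,.9962])
def tr(x,y): return tuple(C+UX*x+UY*y)
def tilt(h,th,zoff=.0,n=1):
    a=np.radians(th);return np.array([.011*np.cos(a)-h*np.sin(a),.011*np.sin(a)+h*np.cos(a)])
E
python3 - <<'E'
from h import *
x,y=tr(.075,.075);print(x,y)
plan((x,y,None,85),(x,y,.124))
T=[0,6,12,18,24,30,36,42,48,54,60,66,71,76];p=[tilt(.137,a) for a in T]
for i in range(1,len(T)): d=(p[i]-p[i-1])/.2;print([round(d[0],3),0,round(-d[1],3),0])
E
```

```text
0.616655 -0.018625000000000017
at [0.5448 0.1697 0.3038] 84.93 q7 -0.48 gap 0.249 F 45.1 w [-0.6  0.2 -0.7] t 13.8
6 x [-0.151, 0.074, -0.0, 0] | total [-0.906  0.441 -0.   ]
1 x twist -0.0004
6 x [-0.0, -0.0, 0.15, 0] | total [-0.    -0.003  0.899]
[np.float64(-0.072), 0, np.float64(-0.002), 0]
[np.float64(-0.072), 0, np.float64(0.006), 0]
[np.float64(-0.071), 0, np.float64(0.013), 0]
[np.float64(-0.069), 0, np.float64(0.02), 0]
[np.float64(-0.066), 0, np.float64(0.027), 0]
[np.float64(-0.063), 0, np.float64(0.034), 0]
[np.float64(-0.059), 0, np.float64(0.041), 0]
[np.float64(-0.055), 0, np.float64(0.047), 0]
[np.float64(-0.05), 0, np.float64(0.052), 0]
[np.float64(-0.044), 0, np.float64(0.057), 0]
[np.float64(-0.038), 0, np.float64(0.061), 0]
[np.float64(-0.026), 0, np.float64(0.054), 0]
[np.float64(-0.022), 0, np.float64(0.056), 0]
```

apply_moves([
  [[0.0,-0.151,0.074,0,0],[0.0,-0.151,0.074,0,0],[0.0,-0.151,0.074,0,0],[0.0,-0.151,0.074,0,0],[0.0,-0.151,0.074,0,0],[0.0,-0.151,0.074,0,0],[0.0,0,0,0,0],[0.0,0,0,0.15,0]],
])

```text
time: 14.45
eef_pos: [0.619, -0.0227, 0.275]
orientation: [3.134, 0.0, 1.475]
wrist_force: [1.2, 1.5, 0.0]
finger_gap: 0.252
grasp_force: 45.1
```

apply_moves([
  [[0.0,0,0,0.15,0],[0.0,0,0,0.15,0],[0.0,0,0,0.15,0],[0.0,0,0,0.15,0],[0.0,0,0,0.1,0],[0.0,0,0,0.03,0],[0.0,0,0,0.02,0],[0.0,0,0,0,0]],
])

```text
time: 15.12
eef_pos: [0.6155, -0.0191, 0.1229]
orientation: [-3.14, 0.001, 1.481]
wrist_force: [-4.8, -0.3, 11.7]
finger_gap: 0.251
grasp_force: 46.6
```

```bash
python3 - <<'E'
from h import *
plan((*tr(.075,.075),.122))
c=cams.capture('scene');save(c,'p2.png',(200,120,200,200),3)
E
```

```text
at [ 0.6155 -0.0191  0.1229] 84.87 q7 -0.17 gap 0.251 F 46.6 w [-4.8 -0.3 11.7] t 15.1
1 x [0.003, 0.005, 0.004, 0] | total [0.003 0.005 0.004]
```

View pics/p2.png

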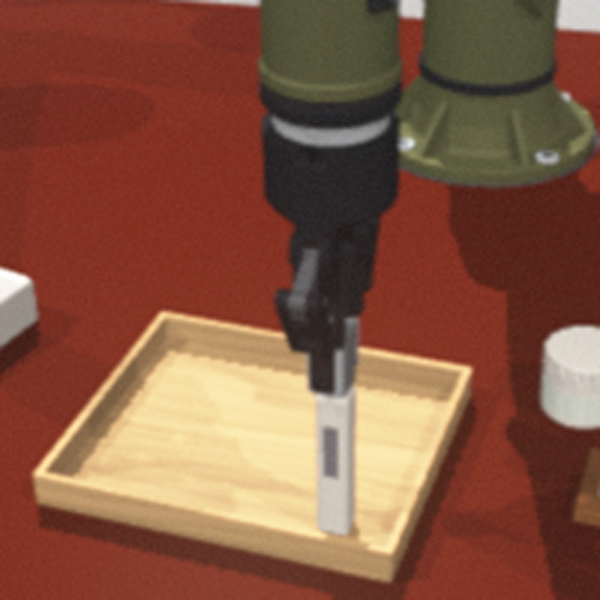

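The pen stands on the tray floor (contact 12 N) near the front right corner. Now I'll tilt it down at low grip force.

apply_moves([
  [[0.0,-0.072,0,-0.002,0],[0.0,-0.072,0,0.006,0],[0.0,-0.071,0,0.013,0],[0.0,-0.069,0,0.02,0],[0.0,0,0,0,0]],
], newtons=20)

```text
time: 15.58
eef_pos: [0.6107, -0.0784, 0.1143]
orientation: [-3.141, 0.001, 1.478]
wrist_force: [-1.1, -0.1, 6.9]
finger_gap: 0.256
grasp_force: 46.7
```

```bash
python3 - <<'E'
from h import *
plan()
c=cams.capture('scene');save(c,'p3.png',(200,170,200,160),3)
E
```

```text
at [ 0.6107 -0.0784  0.1143] 84.66 q7 -0.07 gap 0.256 F 46.7 w [-1.1 -0.1  6.9] t 15.6
```

View pics/p3.png

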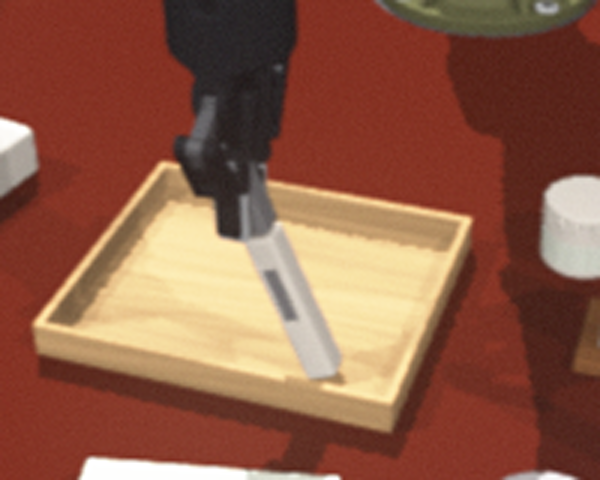

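It pivots cleanly in the grip (about 24°, foot still at (322,375) in the crop). Continuing down, then releasing.

apply_moves([
  [[0.0,-0.066,0,0.027,0],[0.0,-0.063,0,0.034,0],[0.0,-0.059,0,0.041,0],[0.0,-0.055,0,0.047,0],[0.0,-0.05,0,0.052,0],[0.0,-0.044,0,0.057,0],[0.0,-0.038,0,0.061,0],[0.0,-0.026,0,0.054,0]],
])

```text
time: 16.3
eef_pos: [0.6035, -0.1579, 0.0393]
orientation: [3.142, 0.002, 1.479]
wrist_force: [-1.3, -3.3, 5.5]
finger_gap: 0.251
grasp_force: 46.2
```

apply_moves([
  [[0.0,-0.022,0,0.056,0],[0.0,0,0,0,0],[0.35,0,0,0,0],[0.35,0,0,0,0],[0.35,0,0,0,0],[0.35,0,0,-0.1,0],[0.35,0,0,-0.17,0],[0.35,0,0,-0.17,0]],
])

```text
time: 16.97
eef_pos: [0.6025, -0.1586, 0.1161]
orientation: [-3.138, -0.001, 1.483]
wrist_force: [1.7, -0.4, 0.5]
finger_gap: 0.343
grasp_force: 0.0
```

```bash
python3 - <<'E'
from h import *
plan((.5485,.2135,.25,84.5),(None,None,.131))
c=cams.capture('scene');save(c,'p4.png',(200,170,200,160),3)
E
```

```text
at [ 0.6025 -0.1586  0.1161] 84.97 q7 0.07 gap 0.343 F 0.0 w [ 1.7 -0.4  0.5] t 17.0
12 x [0.152, -0.036, -0.056, 0] | total [ 1.83  -0.432 -0.669]
1 x twist 0.0026
4 x [0.0, 0.0, 0.149, 0] | total [0.    0.    0.598]
```

View pics/p4.png

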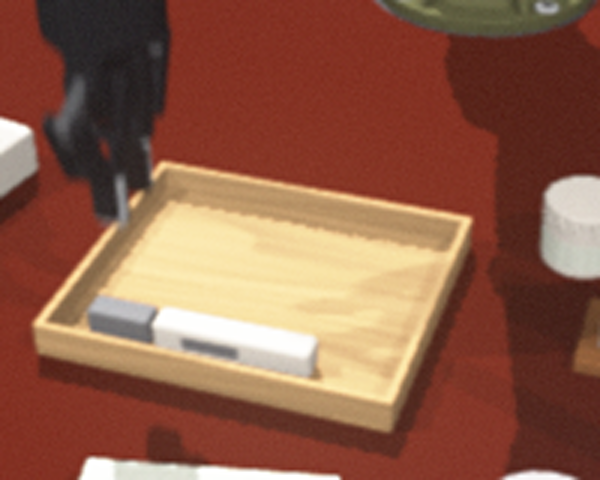

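The first pen lies flat along the front of the tray (crop (90..315, 300..375)). Second pen next.

apply_moves([
  [[0.6,0,0,-0.17,0],[0.6,0,0,-0.17,0],[0.6,0,0,-0.17,0],[0.6,0,0,-0.16,0],[0.6,0.166,-0.038,0,0],[0.6,0.166,-0.038,0,0],[0.6,0.166,-0.038,0,0],[0.6,0.166,-0.038,0,0]],
], newtons=45)

```text
time: 17.68
eef_pos: [0.5848, -0.0228, 0.2508]
orientation: [3.141, -0.0, 1.482]
wrist_force: [0.5, 0.4, -0.5]
finger_gap: 0.598
grasp_force: 0.0
```

apply_moves([
  [[0.6,0.166,-0.038,0,0],[0.6,0.166,-0.038,0,0],[0.6,0.166,-0.038,0,0],[0.6,0.166,-0.038,0,0],[0.6,0.166,-0.038,0,0],[0.6,0.166,-0.038,0,0],[0.6,0.166,-0.038,0,0],[0.6,0,0,0,0]],
])

```text
time: 18.35
eef_pos: [0.5492, 0.2216, 0.2508]
orientation: [-3.14, -0.006, 1.495]
wrist_force: [-0.5, 0.1, -0.1]
finger_gap: 0.601
grasp_force: 0.0
```

```bash
python3 - <<'E'
from h import *
plan((.5505,.2135,None,84.5),(None,None,.131))
E
```

```text
at [0.5492 0.2216 0.2508] 85.64 q7 -0.57 gap 0.601 F 0.0 w [-0.5  0.1 -0.1] t 18.4
1 x [-0.04, 0.009, -0.0, 0] | total [-0.04   0.009 -0.   ]
1 x twist 0.0063
4 x [0.0, 0.0, 0.15, 0] | total [0.    0.    0.599]
```

apply_moves([
  [[0.6,0.005,0,0,0],[0.6,0,0,0,0],[0.6,0,0,0,0],[0.6,0,0,0.1,0],[0.6,0,0,0.1,0]],
])

```text
time: 18.77
eef_pos: [0.5545, 0.2108, 0.2112]
orientation: [3.138, -0.001, 1.479]
wrist_force: [-0.4, -0.0, 0.3]
finger_gap: 0.601
grasp_force: 0.0
```

```bash
python3 - <<'E'
from h import *
plan((.5505,.2135,None,84.5),(None,None,.131))
E
```

```text
at [0.5545 0.2108 0.2112] 84.73 q7 -0.58 gap 0.601 F 0.0 w [-0.4 -0.   0.3] t 18.8
1 x [0.012, -0.021, -0.0, 0] | total [ 0.012 -0.021 -0.   ]
1 x twist 0.0013
3 x [0.0, 0.0, 0.134, 0] | total [0.    0.    0.401]
```

apply_moves([
  [[0.6,0.01,-0.02,0.13,0],[0.6,0,0,0.13,0],[0.6,0,0,0.13,0],[0.6,0,0,0.01,0],[0.0,0,0,0,0],[0.0,0,0,0,0],[0.0,0,0,0,0],[0.0,0,0,0,0]],
])

```text
time: 19.43
eef_pos: [0.5504, 0.2148, 0.1322]
orientation: [3.139, -0.001, 1.481]
wrist_force: [-0.7, 0.9, 0.0]
finger_gap: 0.257
grasp_force: 48.9
```

apply_moves([
  [[0.0,0,0,0,0],[0.0,0,0,0,0],[0.0,0,0,-0.1,0],[0.0,0,0,-0.15,0],[0.0,0,0,-0.15,0],[0.0,0,0,-0.15,0],[0.0,0,0,-0.15,0],[0.0,0,0,-0.15,0]],
])

```text
time: 20.1
eef_pos: [0.5488, 0.2146, 0.3019]
orientation: [3.142, 0.0, 1.482]
wrist_force: [0.6, -0.4, -0.6]
finger_gap: 0.251
grasp_force: 48.7
```

```bash
python3 - <<'E'
from h import *
plan((*tr(.04,.075),None,85),(None,None,.122))
E
```

```text
at [0.5488 0.2146 0.3019] 84.91 q7 -0.57 gap 0.251 F 48.7 w [ 0.6 -0.4 -0.6] t 20.1
7 x [-0.162, 0.038, -0.0, 0] | total [-1.132  0.266 -0.   ]
1 x twist -0.0005
6 x [0.0, 0.0, 0.15, 0] | total [0.    0.    0.899]
```

apply_moves([
  [[0.0,-0.162,0.038,0,0],[0.0,-0.162,0.038,0,0],[0.0,-0.162,0.038,0,0],[0.0,-0.162,0.038,0,0],[0.0,-0.162,0.038,0,0],[0.0,-0.162,0.038,0,0],[0.0,-0.16,0.038,0,0],[0.0,0,0,0.15,0]],
])

```text
time: 20.77
eef_pos: [0.5856, -0.0255, 0.2757]
orientation: [3.13, 0.005, 1.47]
wrist_force: [1.1, -1.5, 0.2]
finger_gap: 0.25
grasp_force: 48.9
```

apply_moves([
  [[0.0,0,0,0.15,0],[0.0,0,0,0.15,0],[0.0,0,0,0.15,0],[0.0,0,0,0.15,0],[0.0,0,0,0.1,0],[0.0,0,0,0.03,0],[0.0,0,0,0.02,0],[0.0,0,0,0,0]],
])

```text
time: 21.43
eef_pos: [0.5815, -0.0156, 0.1221]
orientation: [-3.14, 0.001, 1.482]
wrist_force: [-2.6, -0.1, 6.8]
finger_gap: 0.253
grasp_force: 49.7
```

```bash
python3 - <<'E'
from h import *
plan((*tr(.04,.075),.122,85))
E
```

```text
at [ 0.5815 -0.0156  0.1221] 84.9 q7 -0.17 gap 0.253 F 49.7 w [-2.6 -0.1  6.8] t 21.4
1 x [0.0, 0.002, 0.001, 0] | total [0.    0.002 0.001]
1 x twist -0.0006
```

apply_moves([
  [[0.0,-0.072,0,0,0],[0.0,-0.072,0,0.006,0],[0.0,-0.071,0,0.013,0],[0.0,-0.069,0,0.02,0],[0.0,-0.066,0,0.027,0],[0.0,-0.063,0,0.034,0],[0.0,-0.059,0,0.041,0],[0.0,-0.055,0,0.047,0]],
])

```text
time: 22.1
eef_pos: [0.574, -0.1239, 0.0867]
orientation: [3.138, 0.004, 1.481]
wrist_force: [-4.3, -3.6, 13.0]
finger_gap: 0.25
grasp_force: 49.3
```

apply_moves([
  [[0.0,-0.05,0,0.052,0],[0.0,-0.044,0,0.057,0],[0.0,-0.038,0,0.061,0],[0.0,-0.026,0,0.054,0],[0.0,-0.015,0,0.03,0],[0.0,0,0,0,0],[0.32,0,0,0,0],[0.32,0,0,0,0]],
])

```text
time: 22.77
eef_pos: [0.57, -0.1546, 0.0325]
orientation: [3.141, -0.0, 1.482]
wrist_force: [0.1, -0.8, 0.7]
finger_gap: 0.319
grasp_force: 0.0
```

apply_moves([
  [[0.32,0,0,0,0],[0.32,0,0,-0.1,0],[0.32,0,0,-0.17,0],[0.6,0,0,-0.17,0],[0.6,0,0,-0.17,0],[0.6,0,0,-0.17,0],[0.6,0,0,-0.17,0],[0.6,0,0,-0.1,0]],
])

```text
time: 23.43
eef_pos: [0.5709, -0.1543, 0.2465]
orientation: [3.136, 0.001, 1.483]
wrist_force: [1.0, 0.1, -0.5]
finger_gap: 0.596
grasp_force: 0.0
```

```bash
python3 - <<'E'
from h import *
plan((.5515,.2585,.25,84.5),(None,None,.131))
c=cams.capture('scene');save(c,'p5.png',(200,170,200,160),2.5)
E
```

```text
at [ 0.5709 -0.1543  0.2465] 84.98 q7 0.1 gap 0.596 F 0.0 w [ 1.   0.1 -0.5] t 23.4
13 x [0.158, -0.021, -0.001, 0] | total [ 2.048 -0.277 -0.017]
1 x twist 0.0027
4 x [0.0, 0.0, 0.148, 0] | total [0.    0.    0.591]
```

View pics/p5.png

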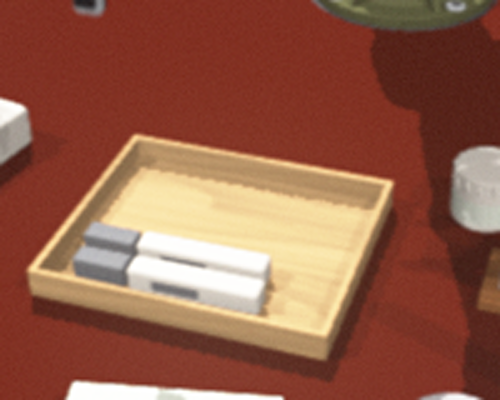

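Two pens lie side by side, flat (crop (75..270, 225..310)). Third pen next.

apply_moves([
  [[0.6,0.158,-0.021,0,0],[0.6,0.158,-0.021,0,0],[0.6,0.158,-0.021,0,0],[0.6,0.158,-0.021,0,0],[0.6,0.158,-0.021,0,0],[0.6,0.158,-0.021,0,0],[0.6,0.158,-0.021,0,0],[0.6,0.158,-0.021,0,0]],
])

```text
time: 24.15
eef_pos: [0.5578, 0.102, 0.2418]
orientation: [-3.141, 0.0, 1.483]
wrist_force: [0.8, 0.5, -1.2]
finger_gap: 0.602
grasp_force: 0.0
```

apply_moves([
  [[0.6,0.158,-0.021,0,0],[0.6,0.158,-0.021,0,0],[0.6,0.158,-0.021,0,0],[0.6,0.158,-0.021,0,0],[0.6,0.152,-0.021,0,0],[0.6,0,0,0,0],[0.6,0,0,0,0],[0.6,0,0,0,0]],
])

```text
time: 24.82
eef_pos: [0.5514, 0.2575, 0.2414]
orientation: [-3.141, 0.001, 1.482]
wrist_force: [-0.0, -0.5, -0.2]
finger_gap: 0.599
grasp_force: 0.0
```

```bash
python3 - <<'E'
from h import *
plan((.5515,.2585,None,84.5),(None,None,.131))
E
```

```text
at [0.5514 0.2575 0.2414] 84.94 q7 -0.66 gap 0.599 F 0.0 w [-0.  -0.5 -0.2] t 24.8
1 x [0.005, 0.0, -0.0, 0] | total [ 0.005  0.    -0.   ]
1 x twist 0.0024
4 x [0.0, 0.0, 0.138, 0] | total [0.    0.    0.552]
```

apply_moves([
  [[0.6,0.005,0,0.138,0],[0.6,0,0,0.138,0],[0.6,0,0,0.138,0],[0.6,0,0,0.138,0],[0.6,0,0,0,0],[0.0,0,0,0,0],[0.0,0,0,0,0],[0.0,0,0,0,0]],
])

```text
time: 25.48
eef_pos: [0.5533, 0.2589, 0.1339]
orientation: [3.138, -0.002, 1.481]
wrist_force: [0.1, 0.0, -0.3]
finger_gap: 0.253
grasp_force: 48.8
```

apply_moves([
  [[0.0,0,0,0,0],[0.0,0,0,0,0],[0.0,0,0,-0.1,0],[0.0,0,0,-0.15,0],[0.0,0,0,-0.15,0],[0.0,0,0,-0.15,0],[0.0,0,0,-0.15,0],[0.0,0,0,-0.15,0]],
])

```text
time: 26.15
eef_pos: [0.5516, 0.2587, 0.3038]
orientation: [3.14, -0.0, 1.482]
wrist_force: [1.7, 0.1, -0.8]
finger_gap: 0.256
grasp_force: 48.7
```

```bash
python3 - <<'E'
from h import *
plan((*tr(.007,.075),None,85),(None,None,.122))
E
```

```text
at [0.5516 0.2587 0.3038] 84.9 q7 -0.65 gap 0.256 F 48.7 w [ 1.7  0.1 -0.8] t 26.1
8 x [-0.169, 0.013, -0.0, 0] | total [-1.353  0.107 -0.   ]
1 x twist -0.0005
6 x [0.0, 0.0, 0.151, 0] | total [0.    0.    0.909]
```

apply_moves([
  [[0.0,-0.169,0.013,0,0],[0.0,-0.169,0.013,0,0],[0.0,-0.169,0.013,0,0],[0.0,-0.169,0.013,0,0],[0.0,-0.169,0.013,0,0],[0.0,-0.169,0.013,0,0],[0.0,-0.169,0.013,0,0],[0.0,-0.169,0.013,0,0]],
])

```text
time: 26.82
eef_pos: [0.5482, -0.014, 0.3024]
orientation: [3.14, 0.0, 1.482]
wrist_force: [0.8, 1.1, -0.3]
finger_gap: 0.253
grasp_force: 48.7
```

apply_moves([
  [[0.0,0,0,0.16,0],[0.0,0,0,0.16,0],[0.0,0,0,0.16,0],[0.0,0,0,0.16,0],[0.0,0,0,0.16,0],[0.0,0,0,0.08,0],[0.0,0,0,0.028,0],[0.0,0,0,0,0]],
])

```text
time: 27.48
eef_pos: [0.5483, -0.0122, 0.1222]
orientation: [-3.141, 0.0, 1.482]
wrist_force: [-5.0, 0.2, 10.9]
finger_gap: 0.252
grasp_force: 50.4
```

```bash
python3 - <<'E'
from h import *
plan((*tr(.007,.075),.122,85))
E
```

```text
at [ 0.5483 -0.0122  0.1222] 84.91 q7 -0.17 gap 0.252 F 50.4 w [-5.   0.2 10.9] t 27.5
1 x [-0.002, 0.003, 0.001, 0] | total [-0.002  0.003  0.001]
1 x twist -0.0005
```

apply_moves([
  [[0.0,-0.072,0,0,0],[0.0,-0.072,0,0.006,0],[0.0,-0.071,0,0.013,0],[0.0,-0.069,0,0.02,0],[0.0,-0.066,0,0.027,0],[0.0,-0.063,0,0.034,0],[0.0,-0.059,0,0.041,0],[0.0,-0.055,0,0.047,0]],
])

```text
time: 28.15
eef_pos: [0.54, -0.1193, 0.0851]
orientation: [3.139, 0.002, 1.481]
wrist_force: [-2.8, -2.1, 8.1]
finger_gap: 0.249
grasp_force: 50.0
```

apply_moves([
  [[0.0,-0.05,0,0.052,0],[0.0,-0.044,0,0.057,0],[0.0,-0.038,0,0.061,0],[0.0,-0.026,0,0.054,0],[0.0,-0.015,0,0.03,0],[0.0,0,0,0,0],[0.32,0,0,0,0],[0.32,0,0,0,0]],
])

```text
time: 28.82
eef_pos: [0.5364, -0.1507, 0.0319]
orientation: [3.141, -0.001, 1.483]
wrist_force: [-0.8, -0.2, 0.4]
finger_gap: 0.324
grasp_force: 0.0
```

apply_moves([
  [[0.32,0,0,0,0],[0.32,0,0,-0.1,0],[0.32,0,0,-0.17,0],[1.0,0,0,-0.17,0],[1.0,0,0,-0.17,0],[1.0,0,0,-0.17,0],[1.0,0,0,0,0],[1.0,0,0,0,0]],
])

```text
time: 29.48
eef_pos: [0.5376, -0.1513, 0.1903]
orientation: [3.136, 0.001, 1.483]
wrist_force: [0.2, 0.2, -0.2]
finger_gap: 0.993
grasp_force: 0.0
```

```bash
python3 - <<'E'
from h import *
c=cams.capture('top')
l,T=222,270;im=c['image'][T:T+55,l:l+60].astype(int);m=(im.min(2)>100).astype(np.uint8)
k=max(cv2.findContours(m,0,1)[0],key=cv2.contourArea);(x,y),r=cv2.minEnclosingCircle(k);print(x+l,y+T,r,at(c,(x+l,y+T),.05))
print([(r['point'],r['confidence'],np.round(at(c,r['point'],0),3)) for r in place_of('top','bottle')])
save(c,'p6.png',(200,170,200,160),2.5)
s=cams.capture('scene');print([(r['point'],r['confidence'],np.round(at(s,r['point'],0),3)) for r in place_of('scene','bottle')])
save(s,'p6.png',(200,170,220,160),3)
plan()
E
```

```text
239.65985107421875 293.5520439147949 13.418600082397461 [0.44172121 0.13227744 0.05      ]
[([241.8, 293.0], 0.82, array([0.446, 0.132, 0.   ])), ([216.2, 178.4], 0.43, array([0.724, 0.191, 0.   ]))]
[([390.3, 256.1], 0.6, array([0.449, 0.124, 0.   ]))]
at [ 0.5349 -0.1513  0.1857] 84.93 q7 0.11 gap 0.997 F 0.0 w [ 0.3 -0.4 -0.4] t 29.7
```

View pics/p6.png

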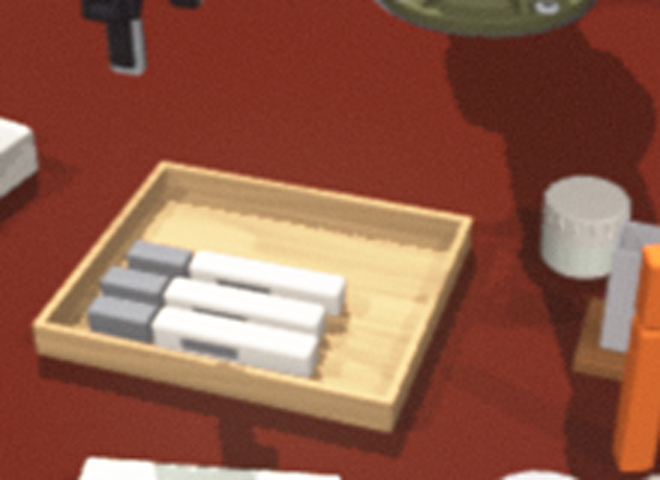

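All three pens are flat and side by side; the bottle is at (585,225) in the crop, not moved ((0.442,0.132)). Fetching it with the fingers along the tray's y.

apply_moves([
  [[1.0,0.16,0.02,0,0],[1.0,0.16,0.02,0,0],[1.0,0.16,0.02,0,0],[1.0,0,0,0,-0.038],[1.0,0,0,0,-0.038],[1.0,0,0,0,-0.038],[1.0,0,0,0,-0.038],[1.0,0,0,0,-0.038]],
], newtons=40)

```text
time: 30.35
eef_pos: [0.5555, -0.0571, 0.1857]
orientation: [-3.139, -0.002, 2.085]
wrist_force: [0.8, -0.6, 0.3]
finger_gap: 0.997
grasp_force: 0.0
```

apply_moves([
  [[1.0,0,0,0,-0.038],[1.0,0,0,0,-0.038],[1.0,0,0,0,-0.038],[1.0,0,0,0,-0.038],[1.0,0,0,0,-0.038],[1.0,0,0,0,-0.038],[1.0,0,0,0,-0.038],[1.0,0,0,0,-0.038]],
])

```text
time: 31.02
eef_pos: [0.5555, -0.0572, 0.1857]
orientation: [3.141, -0.003, 3.04]
wrist_force: [-0.1, 0.8, -0.2]
finger_gap: 1.002
grasp_force: 0.0
```

```bash
python3 - <<'E'
from h import *
plan((.442,.132,None,175),(None,None,.018))
E
```

```text
at [ 0.5555 -0.0572  0.1857] 174.16 q7 1.46 gap 1.002 F 0.0 w [-0.1  0.8 -0.2] t 31.0
7 x [0.094, 0.126, -0.0, 0] | total [ 0.661  0.883 -0.   ]
1 x twist -0.0047
5 x [0.0, 0.0, 0.168, 0] | total [0.    0.    0.839]
```

apply_moves([
  [[1.0,0.094,0.126,0,0],[1.0,0.094,0.126,0,0],[1.0,0.094,0.126,0,0],[1.0,0.094,0.126,0,0],[1.0,0.094,0.126,0,0],[1.0,0.094,0.126,0,0],[1.0,0.094,0.126,0,-0.005],[1.0,0,0,0,0]],
])

```text
time: 31.68
eef_pos: [0.4406, 0.1382, 0.1864]
orientation: [3.14, -0.003, 3.059]
wrist_force: [-0.2, 0.6, -0.1]
finger_gap: 0.999
grasp_force: 0.0
```

```bash
python3 - <<'E'
from h import *
cams.capture('scene')
plan((.442,.132,None,175),(None,None,.018))
c=cams.capture('scene');print([(r['point'],r['confidence'],np.round(at(c,r['point'],0),3)) for r in place_of('scene','bottle')])
E
```

```text
at [0.4423 0.1351 0.1865] 175.09 q7 1.15 gap 1.001 F 0.0 w [ 0.7 -1.  -0.2] t 31.7
1 x [0.0, -0.016, -0.0, 0] | total [ 0.    -0.016 -0.   ]
1 x twist 0.0005
5 x [0.0, 0.0, 0.168, 0] | total [0.    0.    0.842]
[([394.7, 256.6], 0.95, array([0.449, 0.134, 0.   ]))]
```

apply_moves([
  [[1.0,0,0,0.16,0],[1.0,0,0,0.16,0],[1.0,0,0,0.16,0],[1.0,0,0,0.16,0],[1.0,0,0,0.1,0],[1.0,0,0,0.1,0],[1.0,0,0,0,0],[0.3,0,0,0,0]],
])

```text
time: 32.5
eef_pos: [0.4438, 0.1309, 0.0183]
orientation: [-3.141, -0.004, 3.047]
wrist_force: [-0.5, 0.5, 0.4]
finger_gap: 0.887
grasp_force: 0.0
```

apply_moves([
  [[0.3,0,0,0,0],[0.3,0,0,0,0],[0.3,0,0,0,0],[0.3,0,0,0,0],[0.3,0,0,0,0]],
])

```text
time: 32.92
eef_pos: [0.446, 0.1321, 0.0208]
orientation: [3.141, 0.003, 3.049]
wrist_force: [0.3, -0.8, 5.4]
finger_gap: 0.689
grasp_force: 43.6
```

```bash
python3 - <<'E'
from h import *
plan((None,None,.12),(*tr(-.053,0),None,175),(None,None,.025))
E
```

```text
at [0.446  0.1321 0.0208] 174.69 q7 1.02 gap 0.689 F 43.6 w [ 0.3 -0.8  5.4] t 32.9
3 x [0.0, 0.0, -0.165, 0] | total [ 0.     0.    -0.496]
7 x [-0.04, -0.15, -0.0, 0] | total [-0.282 -1.05  -0.   ]
1 x twist -0.0017
3 x [0.0, 0.0, 0.158, 0] | total [0.    0.    0.474]
```

apply_moves([
  [[0.3,0,0,-0.1,0],[0.3,0,0,-0.15,0],[0.3,0,0,-0.15,0],[0.3,0,0,-0.1,0],[0.3,-0.04,-0.15,0,0],[0.3,-0.04,-0.15,0,0],[0.3,-0.04,-0.15,0,0],[0.3,-0.04,-0.15,0,0]],
])

```text
time: 33.58
eef_pos: [0.4652, 0.0085, 0.1197]
orientation: [-3.141, 0.0, 3.05]
wrist_force: [0.7, -0.8, -1.3]
finger_gap: 0.687
grasp_force: 43.8
```

apply_moves([
  [[0.3,-0.04,-0.15,0,0],[0.3,-0.04,-0.15,0,0],[0.3,-0.04,-0.15,0,0],[0.3,0,0,0,0],[0.3,0,0,0,0]],
])

```text
time: 34.0
eef_pos: [0.4806, -0.0839, 0.1192]
orientation: [3.141, -0.001, 3.045]
wrist_force: [0.2, 1.0, -1.1]
finger_gap: 0.689
grasp_force: 43.8
```

```bash
python3 - <<'E'
from h import *
plan((*tr(-.053,0),None,175),(None,None,.026))
E
```

```text
at [ 0.4806 -0.0839  0.1192] 174.47 q7 1.56 gap 0.689 F 43.8 w [ 0.2  1.  -1.1] t 34.0
1 x [-0.009, 0.009, -0.0, 0] | total [-0.009  0.009 -0.   ]
1 x twist -0.0029
3 x [0.0, 0.0, 0.155, 0] | total [0.    0.    0.466]
```

apply_moves([
  [[0.3,0,0,0.15,0],[0.3,0,0,0.15,0],[0.3,0,0,0.12,0],[0.3,0,0,0.04,0],[0.3,0,0,0.008,0],[0.3,0,0,0,0],[0.3,0,0,0,0]],
])

```text
time: 34.58
eef_pos: [0.4814, -0.0811, 0.0265]
orientation: [3.141, 0.001, 3.051]
wrist_force: [0.4, 1.1, -0.4]
finger_gap: 0.688
grasp_force: 44.8
```

apply_moves([
  [[0.85,0,0,0,0],[0.85,0,0,0,0],[0.85,0,0,0,0],[0.85,0,0,-0.1,0],[0.85,0,0,-0.15,0],[0.85,0,0,-0.17,0],[0.85,0,0,-0.17,0],[0.85,0,0,-0.1,0]],
])

```text
time: 35.25
eef_pos: [0.4827, -0.0823, 0.1681]
orientation: [-3.141, 0.005, 3.049]
wrist_force: [0.5, -0.6, 0.2]
finger_gap: 0.858
grasp_force: 0.0
```

```bash
python3 - <<'E'
from h import *
plan((.4505,-.374,.19),(None,None,None,110),(None,None,.06))
E
```

```text
at [ 0.4827 -0.0823  0.1681] 174.71 q7 1.58 gap 0.858 F 0.0 w [ 0.5 -0.6  0.2] t 35.2
9 x [0.003, -0.163, -0.012, 0] | total [ 0.026 -1.467 -0.11 ]
10 x twist 0.036
4 x [0.0, 0.0, 0.162, 0] | total [0.    0.    0.648]
```

apply_moves([
  [[0.85,0.003,-0.163,-0.012,0],[0.85,0.003,-0.163,-0.012,0],[0.85,0.003,-0.163,-0.012,0],[0.85,0.003,-0.163,-0.012,0],[0.85,0.003,-0.163,-0.012,0],[0.85,0.003,-0.163,-0.012,0],[0.85,0.003,-0.163,-0.012,0],[0.85,0.003,-0.163,-0.012,0]],
], newtons=50)

```text
time: 35.92
eef_pos: [0.4518, -0.343, 0.1837]
orientation: [-3.141, 0.001, 3.049]
wrist_force: [0.6, -0.3, 0.5]
finger_gap: 0.85
grasp_force: 0.0
```

apply_moves([
  [[0.85,0.003,-0.163,-0.012,0.037],[0.85,0,0,0,0.037],[0.85,0,0,0,0.037],[0.85,0,0,0,0.037],[0.85,0,0,0,0.037],[0.85,0,0,0,0.037],[0.85,0,0,0,0.037],[0.85,0,0,0,0.037]],
])

```text
time: 36.58
eef_pos: [0.4486, -0.3738, 0.1858]
orientation: [3.141, 0.0, 2.114]
wrist_force: [0.1, 0.1, 0.0]
finger_gap: 0.847
grasp_force: 0.0
```

apply_moves([
  [[0.85,0,0,0,0.037],[0.85,0,0,0,0.037],[0.85,0,0,0,0.037],[0.85,0,0,0,0.037],[0.85,0,0,0,0],[0.85,0,0,0,0]],
])

```text
time: 37.08
eef_pos: [0.4487, -0.3737, 0.1857]
orientation: [3.141, 0.0, 1.658]
wrist_force: [-0.2, 0.1, 0.6]
finger_gap: 0.85
grasp_force: 0.0
```

```bash
python3 - <<'E'
from h import *
plan((.451,-.374,None,95),(None,None,.053))
c=cams.capture('top');l,T=285,200
# bottle check in tray
for n in('top','scene'):
    c=cams.capture(n)
    for q in('bottle','pen1','timer_grip'): print(n,q,[(np.round(r['point']).tolist(),round(r['confidence'],2),np.round(at(c,r['point'],.005),3)[:2].tolist()) for r in place_of(n,q)])
    print(n,'expect bottle foot',proj(c,(*tr(-.053,0.005),.005)))
E
```

```text
at [ 0.4487 -0.3737  0.1857] 94.98 q7 0.73 gap 0.85 F 0.0 w [-0.2  0.1  0.6] t 37.1
1 x [-0.002, 0.012, -0.0, 0] | total [-0.002  0.012 -0.   ]
1 x twist -0.0001
4 x [0.0, 0.0, 0.166, 0] | total [0.    0.    0.664]
top bottle [([331.0, 274.0], 0.86, [0.484, -0.08])]
top pen1 [([314.0, 217.0], 0.84, [0.623, -0.042]), ([152.0, 205.0], 0.82, [0.66, 0.345]), ([309.0, 233.0], 0.71, [0.584, -0.031]), ([305.0, 246.0], 0.61, [0.552, -0.019]), ([221.0, 207.0], 0.5, [0.652, 0.179])]
top timer_grip [([156.0, 314.0], 0.88, [0.401, 0.333])]
top expect bottle foot [329.91206445 274.88507409]
scene bottle [([298.0, 250.0], 0.71, [0.478, -0.08])]
scene pen1 [([504.0, 340.0], 0.97, [0.661, 0.341]), ([306.0, 292.0], 0.95, [0.61, -0.031]), ([410.0, 326.0], 0.85, [0.661, 0.176]), ([314.0, 273.0], 0.62, [0.547, -0.027]), ([308.0, 278.0], 0.57, [0.566, -0.037])]
scene timer_grip [([486.0, 234.0], 0.78, [0.324, 0.337])]
scene expect bottle foot [298.40135601 251.94728537]
```

The bottle stands in the tray as expected. Now the sleeve.

apply_moves([
  [[0.85,0,0.012,0.16,0],[0.85,0,0,0.16,0],[0.85,0,0,0.16,0],[0.85,0,0,0.13,0],[0.85,0,0,0.05,0],[0.85,0,0,0,0],[0.1,0,0,0,0],[0.1,0,0,0,0]],
])

```text
time: 38.2
eef_pos: [0.4523, -0.3746, 0.0556]
orientation: [3.139, 0.002, 1.654]
wrist_force: [0.9, 0.6, 0.1]
finger_gap: 0.584
grasp_force: 0.0
```

apply_moves([
  [[0.1,0,0,0,0],[0.1,0,0,0,0],[0.1,0,0,0,0],[0.1,0,0,0,0],[0.1,0,0,0,0]],
])

```text
time: 38.62
eef_pos: [0.4529, -0.3747, 0.0562]
orientation: [3.138, 0.003, 1.655]
wrist_force: [-0.2, 1.3, 5.9]
finger_gap: 0.453
grasp_force: 50.7
```

apply_moves([
  [[0.1,0,0,0,0.0357],[0.1,0,0,0,0.0357],[0.1,0,0,0,0.0357],[0.1,0,0,0,0.0357],[0.1,0,0,0,0.0357],[0.1,0,0,0,0.0357],[0.1,0,0,0,0.0357],[0.1,0,0,0,0.0357]],
])

```text
time: 39.28
eef_pos: [0.454, -0.375, 0.0562]
orientation: [3.134, -0.002, 0.752]
wrist_force: [3.6, -2.2, 3.6]
finger_gap: 0.455
grasp_force: 50.9
```

apply_moves([
  [[0.1,0,0,0,0.0357],[0.1,0,0,0,0.0357],[0.1,0,0,0,0.0357],[0.1,0,0,0,0.0357],[0.1,0,0,0,0.0357],[0.1,0,0,0,0.0357],[0.1,0,0,0,0],[0.1,0,0,0,0]],
])

```text
time: 39.95
eef_pos: [0.4544, -0.3759, 0.0562]
orientation: [3.135, -0.007, 0.084]
wrist_force: [5.7, -3.7, 1.4]
finger_gap: 0.453
grasp_force: 50.9
```

```bash
python3 - <<'E'
from h import *
print(monitor.get_state()['torque'])
plan((None,None,None,5))
E
```

```text
[-0.60539601 -0.92051107 -0.0646109 ]
at [ 0.4544 -0.3759  0.0562] 4.81 q7 -0.77 gap 0.453 F 50.9 w [ 5.7 -3.7  1.4] t 40.0
1 x twist -0.0011
```

apply_moves([
  [[0.85,0,0,0,0],[0.85,0,0,0,0],[0.85,0,0,0,0],[0.85,0,0,0,0],[0.85,0,0,-0.1,0],[0.85,0,0,-0.17,0],[0.85,0,0,-0.17,0],[0.85,0,0,-0.17,0]],
])

```text
time: 40.62
eef_pos: [0.4502, -0.3731, 0.1763]
orientation: [-3.141, 0.002, 0.084]
wrist_force: [0.9, 0.2, 0.5]
finger_gap: 0.849
grasp_force: 0.0
```

apply_moves([
  [[0.85,0,0,-0.17,0],[0.85,0,0,-0.17,0],[0.85,-0.05,-0.16,0,0],[0.85,0,-0.16,0,0],[0.85,0,-0.16,0,0],[0.85,0,-0.16,0,0],[0.85,0,-0.16,0,0],[0.85,0,0,0,0]],
])

```text
time: 41.28
eef_pos: [0.4277, -0.2081, 0.2435]
orientation: [-3.138, 0.0, 0.093]
wrist_force: [0.9, -1.0, -0.4]
finger_gap: 0.854
grasp_force: 0.0
```

```bash
python3 - <<'E'
from h import *
plan()
t=cams.capture('top');s=cams.capture('scene')
o=np.zeros((580,790,3),np.uint8)
R=lambda im,f:cv2.resize(im[:,:,::-1],None,fx=f,fy=f,interpolation=cv2.INTER_CUBIC)
a=R(t['image'][250:320,425:495],5);o[:350,:350]=a
b=R(t['image'][290:345,130:190],5);o[:275,360:660]=b
c=R(s['image'][195:360,80:550],1.5);o[320:320+c.shape[0],80:80+c.shape[1]][30:]=c[30:]
cv2.imwrite('pics/f.png',o)
E
```

```text
at [ 0.4277 -0.2081  0.2435] 5.31 q7 -1.08 gap 0.854 F 0.0 w [ 0.9 -1.  -0.4] t 41.3
```

View pics/f.png

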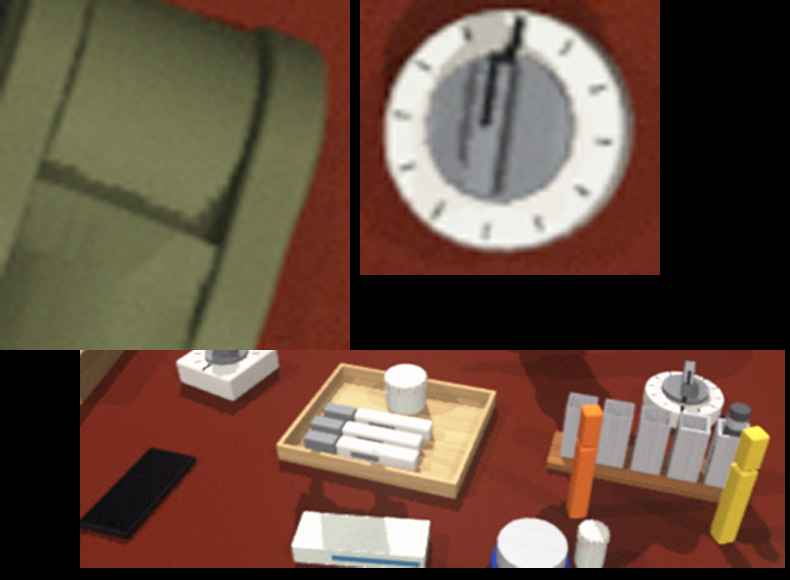

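Timer at zero, pens flat, bottle upright, bystanders in place. The arm's elbow hides the dispenser, so I'll move aside and measure the sleeve numerically.

apply_moves([
  [[0.85,0.05,-0.17,-0.05,0],[0.85,0.05,-0.17,0,0],[0.85,0.05,-0.17,0,0],[0.85,0,-0.17,0,0],[0.85,0,-0.17,0,0],[0.85,0,-0.17,0,0],[0.85,0,-0.17,0,0],[0.85,0,0,0,0]],
])

```text
time: 42.05
eef_pos: [0.4371, 0.0307, 0.2536]
orientation: [-3.139, -0.0, 0.092]
wrist_force: [0.4, 0.3, -0.1]
finger_gap: 0.845
grasp_force: 0.0
```

```bash
python3 - <<'E'
from h import *
plan()
def prof(c,ctr,z,r0,r1,name,dirs):
    g=cv2.cvtColor(c['image'],cv2.COLOR_RGB2GRAY).astype(np.float32)
    v=[]
    for a in dirs:
        pts=np.array([proj(c,(ctr[0]+r*np.cos(np.radians(a)),ctr[1]+r*np.sin(np.radians(a)),z)) for r in np.linspace(r0,r1,15)],np.float32)
        v.append(cv2.remap(g,pts[:,:1],pts[:,1:],cv2.INTER_LINEAR).mean())
    return np.array(v)
ctr=(.4512,-.3743)
for n in('top','scene'):
    c=cams.capture(n)
    # reading r deg -> world angle -16.2-r
    R=np.arange(-30,330,10);
    print(n,'z088',np.c_[R,prof(c,ctr,.088,.006,.017,'',-16.2-R).round()].astype(int).tolist())
    print(n,'marks',np.c_[R,prof(c,ctr,.04,.040,.048,'',-16.2-R).round()].astype(int).tolist())
    print([(r['point'],r['confidence']) for r in place_of(n,'sleeve_grip')],proj(c,(*ctr,.067)))
c=cams.capture('top');g=cv2.cvtColor(c['image'],cv2.COLOR_RGB2GRAY)
p=proj(c,(*ctr,.088)).round().astype(int);print(p);print(g[p[1]-13:p[1]+14,p[0]-16:p[0]+14])
E
```

```text
at [0.4371 0.0307 0.2536] 5.28 q7 -1.58 gap 0.845 F 0.0 w [ 0.4  0.3 -0.1] t 42.0
top z088 [[-30, 146], [-20, 146], [-10, 146], [0, 146], [10, 147], [20, 146], [30, 146], [40, 146], [50, 147], [60, 147], [70, 147], [80, 145], [90, 139], [100, 124], [110, 85], [120, 50], [130, 80], [140, 123], [150, 140], [160, 144], [170, 146], [180, 148], [190, 148], [200, 148], [210, 148], [220, 148], [230, 148], [240, 147], [250, 147], [260, 146], [270, 147], [280, 146], [290, 145], [300, 146], [310, 146], [320, 146]]
top marks [[-30, 188], [-20, 187], [-10, 225], [0, 58], [10, 239], [20, 239], [30, 146], [40, 238], [50, 239], [60, 152], [70, 238], [80, 234], [90, 129], [100, 234], [110, 234], [120, 122], [130, 238], [140, 239], [150, 160], [160, 239], [170, 239], [180, 176], [190, 239], [200, 238], [210, 189], [220, 227], [230, 228], [240, 175], [250, 228], [260, 227], [270, 234], [280, 236], [290, 230], [300, 187], [310, 187], [320, 187]]
[([463.4, 282.4], 0.56), ([304.6, 245.2], 0.27)] [463.24388181 283.58226118]
scene z088 [[-30, 172], [-20, 172], [-10, 172], [0, 172], [10, 171], [20, 171], [3
[... 3518 characters left out ...]
 89 121 128 119 120 111
  104  92 112 139 139 175 223 235 234 233 231 227]
 [135 134 135 132 134 135 132 126 110  81  78  92  96  91 100 110 121 108
   56  41  70 113 162 210 232 235 233 233 234 233]
 [120 132 136 133 133 135 133 133 129 124 126 132 131 128 129 134 133 131
  104  58  41  64 146 216 233 235 233 234 235 234]
 [128 124 134 135 134 135 135 136 140 145 146 145 143 139 140 138 138 138
  127  96  58  38 113 201 233 234 233 235 235 234]
 [190 129 126 133 133 138 147 147 144 147 148 150 148 141 139 137 139 141
  138 152 150 123 180 228 233 234 234 234 233 234]
 [222 214 184 133 138 146 147 148 149 148 148 148 148 149 149 144 139 138
  161 208 225 224 205 185 222 233 233 235 234 235]]
```

The sleeve pointer's dark line lies at 120° from mark 0, which is mark 4, and the marks themselves show up at 30° steps. Handing in.

```bash
python3 -c "
from h import *
print(manip.hand_in())"
```

```text
the job is handed in; nothing more can be done
None
```

I handed the job in at about 42 s of the 210 s allowed: the timer reads zero, the three pens lie flat side by side in the tray with the wide bottle upright beside them, the sleeve is at 4, and the torch, phone and small bottle were left alone; the hand-in gave no verdict.

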